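# Drift the box stop of the packing jig into line and seat the drift

## Task

Take the orange-handled tapered drift out of its wooden holder and push it down through the hole of the jig's blue sliding stop into the hole of the base under it, so that the taper pulls the stop into line. Then press it fully home with a firm push of about 15 N, collar flat on the brass bush, never forcing it with more than 30 N, let go and leave it standing there; leave everything else on the bench alone.

Things in the scene. Friction and masses are not known exactly. Their poses are not given: they have to be found in the camera images.
- jig: Packing jig fixed to the worktop: aluminium block 92 x 215 x 36 mm, long side along its y (y = -119.5 to +95.5 mm), with a hole 19 mm in diameter right through. Origin on the worktop under the hole, z up. On its top two dark gib rails, 12 mm high, at x = +-38.5 mm, and a spring post, 16 mm high, at y = -110 mm. Place and yaw vary.
- jig_hole (a point): Centre of the mouth of the base block's hole, on the block's top, 36 mm over the worktop; axes as the jig's.
- stop (a joint): Slide of the blue stop on the jig, in m along the jig's y: 0 = its hole in line with the base's hole; starts at +0.0035 to +0.006. A spring (600 N/m, relaxed at +0.010) and 4.3 N of friction resist: about 10 N sideways brings it to 0; let go, it slides back to +0.0025 or more.
- stop_hole (a point): Centre of the stop's hole (19 mm wide) on the top of its plate (61 x 150 x 10 mm), 46 mm over the worktop; moves with the stop. Round it a brass bush (bush_c0), 38 mm outside, 23 mm bore, is screwed to an unknown height: its top, the seat of the drift's collar, is 2 to 6 mm above this point and does not yield. A fence, 30 mm high over the block, rises 79 to 90 mm towards the jig's +y.
- holder: Light wooden block 85 x 85 x 52 mm, fixed to the worktop, with an upright hole 21.5 mm in diameter, in which the drift stands loosely at the start. Origin on the worktop under the hole.
- drift: Tapered drift, about 150 g; origin at the centre of its lower tip, z along it to the handle. Tip 5 mm in diameter, growing evenly to 18 mm at z = 26 mm, then an 18 mm shank to the collar. It stands in the holder with its tip 6 mm over the worktop; fully home in the jig 2 to 6 mm, as the bush is set. Pushing it in takes up to about 10 N of drag; at the bush it stops dead.
- drift_grip (a point): Middle of the drift's orange handle, 76 mm above the tip. The handle is square, 24 x 24 mm (flats across the drift's x and y), from 51 to 101 mm above the tip; under it a dark collar (drift_c1) 34 mm in diameter, 46 to 51 mm above the tip. Best gripped by two flats with the fingers closing along the jig's y, against the stop's side load.
- marker: Black and white marker pen, 135 mm long, a bystander, the one nearer the robot if two are seen; origin at its middle underneath.
- ribbon_spool: Spool of red ribbon, about 72 mm wide, 32 mm high, a bystander, to the left of the jig; origin near its underside.
- scissors: Scissors with red handles, 199 mm long, a bystander; origin near their middle underneath.
Things that resemble listed ones, but are neither listed nor needed, are in the scene too. Of the things like the drift, leave any that is red; of the rest the smaller one is meant.

How it is judged:
By the outcome, as a careful person would: the job done as asked, in the order asked, and still so for the second after the job is handed in, with the robot touching nothing.
It also fails if it takes over 51 s, if anything falls off the work surface, if the arm or the gripper's body presses on something with over 40 N, if the wrist force passes 120 N, or if a joint passes its speed limit or range.

## Robot

A 7-joint arm with a two-finger parallel gripper is mounted at the origin on a cart in front of the work surface, level with it; the furniture and walls round the work are solid. World frame = base frame: x ahead of the robot, y to its left, z up, the work surface at z = 0. Lengths are in m, angles in degrees, forces in N, time in s.
With the tool pointing down it reaches from about 0.35 to 0.9 m from the base axis. Payload 7.2 kg.
Tool frame: the origin (TCP) lies midway between the tips of the shut fingers; the grasp point (between the pads) lies 19 mm behind it; z points along the fingers, y is the direction in which the jaws open and shut (so a half turn about z gives the same grasp; the last joint's range is limited). The gripper opens to 88 mm and grips with 3 to 60 N. Pads are 20 mm wide; open, the fingers measure 115 mm over their backs; the gripper's body (75 mm by 178 mm) begins 61 mm behind the grasp point.
Start: joints at [-73.694, 23.554, -0.728, 91.456, 0.321, 64.991, -4.71], TCP at [0.216, 0.587, 0.223] pointing down, gripper open.
Joint ranges: [-169.25, 169.25], [-16.82, 113.86], [-84.01, 82.57], [7.8, 145.47], [-59.2, 239.2], [7.22, 106.19], [-163.78, 163.78]. Speed limits (degrees/s): [136.94, 136.94, 172.46, 172.46, 180, 180, 180].

## Interface

Orientations are given as [roll, pitch, yaw] about the fixed x, y, z axes, in that order (R = Rz(yaw) Ry(pitch) Rx(roll)).
In Python, from workcell import * gives the robot as it stands.
- The arm moves only by the tool arm_command, never from a script. Its argument "targets" is a list of rows, each a list of 7 numbers: the shift along the tool's x, y, z in units of 30 mm (1.0 is 30 mm), then the turn, a rotation vector about the tool's x, y, z in units of 6 degrees (1.0 is 6 degrees), then the closure in counts, from 0 (fully open) to 255 (shut). A call has exactly 10 rows; each row is the pose to reach, as a shift and turn from the pose commanded when the call began, along the tool's axes at that moment; what a row does not reach only later rows make up. A row lasts 1/12 s, in which the tool goes at most 41.7 mm and 7.16 degrees, less where a joint would pass 70% of its speed; a pose out of reach is approached as far as the arm can. A call with a gripper value outside its range is refused whole. The fingers move at their own pace and stop on an object; the grip force is fixed at half the most. Time passes only in rows, so rows that repeat a pose let the fingers close, or fill a call up. It gives the time, the measured TCP pose, the force and the opening at its end, in the units of the state.
- sense(): the state, without advancing time (a new reading comes with each control period).
- snapshot(name): name is "scene" or "top" or "wrist"; returns a dict with "pixels" (384x512x3 uint8, red, green, blue), "fx", "fy", "cx", "cy" (pixels), "R" (3x3) and "t" (3): a world point X has camera coordinates R X + t; the wrist camera has in their place "mount" (4x4, takes a point from camera to tool coordinates, whose origin is the TCP and whose axes are the flange's). Camera axes: x right, y down, z forward; pixel columns grow to the right and rows downward; lengths in m; the calibration is good to about 2 mm. The wrist camera is an equidistant fisheye: a pixel r from the principal point sees the ray r / f radians off the axis. A picture is of the moment at which its call begins: read the wrist's pose just before it. There is no depth.
- close_job(): hands the job in, once; it reports no verdict.
Trained networks look in the newest picture that a camera, given by its name, has taken for a name from the list of things; names that differ only in an ending like _2 or _b are one class to them, and where a whole thing is asked for, a point or a joint stands for the part that bears it (a point fixed in the world has none). Each returns a list of dicts, best first, with "score" (0 to 1); they miss things now and then, are a little off and sometimes report something else, mostly with a low value. They report only what shows in the picture. A call takes as long as a camera call. They do not tell look-alikes from the thing itself.
- spot_in(camera, target): "pixel" ([row, column] in pixels, amid what is visible of it).
- silhouettes(camera, target): "region" (384x512 bool, what is visible of it) and "pixel" ([row, column] in pixels, amid what is visible of it).
The state is a dict: "t": time; "joints": joint angles; "qd": joint speeds; "joint_torque": joint torques, N m; "ee_pos": TCP position; "orientation": TCP orientation; "contact_force": force on the tool from outside, world axes, zero at the start; "ft_torque": the same for the moment, N m; "width": finger opening in m.
Only numpy, scipy, OpenCV 4.12 (cv2) and the standard library are available. Lean on these libraries where they do the work, as an engineer would, in place of code of your own. Each camera call takes 0.05 s, during which the arm holds its last target. There are 200 camera calls.

## Working session

There is one attempt and no reset: what is moved stays moved. The work goes in short steps, Python scripts to look and compute and a tool call to move; the robot and the scene stay as the last step left them, time stands still between calls to the robot, and variables do not carry over. Pictures are saved under pics/ and viewed, about 8 in all and at most 12, crops included, and the job is handed in when it is done.

Besides the shell and the picture viewer there is one more tool, called after "Request:" as a command line: name --pt "numbers of a row" for each row, then --argument value for the rest. arm_command: Moves the arm, as the interface text tells. Its arguments: {"type":"object","properties":{"targets":{"type":"array","items":{"type":"array","items":{"type":"number"}}}},"required":["targets"]}

```bash
mkdir -p pics; cat > h.py <<'E'
import numpy as np, cv2
from workcell import *
from scipy.spatial.transform import Rotation as Ro
def save(s,n,crop=None,k=1):
    p=s["pixels"][:,:,::-1]
    if crop: r0,r1,c0,c1=crop; p=p[r0:r1,c0:c1]
    cv2.imwrite("pics/"+n,cv2.resize(p,None,fx=k,fy=k,interpolation=cv2.INTER_CUBIC))
def ray(s,px,st=None):
    r,c=px
    x=(c-s["cx"])/s["fx"]; y=(r-s["cy"])/s["fy"]
    if "R" in s:
        R=np.array(s["R"]); t=np.array(s["t"]); return -R.T@t, R.T@np.array([x,y,1])
    th=np.hypot(x,y); d=np.array([x/th*np.sin(th),y/th*np.sin(th),np.cos(th)]) if th>0 else np.array([0,0,1.])
    M=np.array(s["mount"]); T=Ro.from_euler('xyz',st["orientation"],degrees=True).as_matrix()
    return T@M[:3,3]+np.array(st["ee_pos"]), T@M[:3,:3]@d
def at(s,px,z,st=None):
    o,d=ray(s,px,st); return o+d*(z-o[2])/d[2]
def proj(s,X,st=None):
    X=np.array(X,float)
    if "R" in s:
        p=np.array(s["R"])@X+np.array(s["t"]); return np.array([s["cy"]+s["fy"]*p[1]/p[2],s["cx"]+s["fx"]*p[0]/p[2]])
    M=np.array(s["mount"]); T=Ro.from_euler('xyz',st["orientation"],degrees=True).as_matrix()
    p=M[:3,:3].T@(T.T@(X-np.array(st["ee_pos"]))-M[:3,3]); th=np.arctan2(np.hypot(p[0],p[1]),p[2]); h=np.hypot(p[0],p[1])
    return np.array([s["cy"]+s["fy"]*th*p[1]/h,s["cx"]+s["fx"]*th*p[0]/h])
E
python3 - <<'E'
from h import *
st=sense();print({k:np.round(v,3) for k,v in st.items()})
a=snapshot("top");b=snapshot("scene")
save(a,"top.png",k=1.5);save(b,"scene.png",k=1.5)
for n,s in(("top",a),("scene",b)):
  print(n,-np.array(s["R"]).T@np.array(s["t"]))
  for t in("drift","holder","jig","stop","bush_c0","stop_hole","drift_grip"):
    try: print(t,[(np.round(d["pixel"]),round(d["score"],2)) for d in spot_in(n,t)][:5])
    except Exception as e: print(t,e)
E
```

```text
{'t': np.float64(0.0), 'joints': array([-73.695,  23.601,  -0.727,  91.505,   0.322,  64.99 ,  -4.709]), 'qd': array([-0.015,  0.109,  0.011, -0.046,  0.041,  0.012, -0.051]), 'joint_torque': array([-1.0000e-03, -5.8795e+01,  6.4100e-01, -2.9109e+01, -5.4000e-02,
        1.8000e-02,  0.0000e+00]), 'ee_pos': array([0.216, 0.586, 0.222]), 'orientation': array([-1.79906e+02,  9.00000e-03,  1.59789e+02]), 'contact_force': array([-0.392, -0.559, -0.277]), 'ft_torque': array([-0.034, -0.032, -0.008]), 'width': np.float64(0.088)}
top [0.31678154 0.03982465 1.16378382]
drift [(array([231., 277.]), 0.78), (array([154., 270.]), 0.51), (array([192., 277.]), 0.41)]
holder [(array([198., 272.]), 0.64), (array([209., 364.]), 0.55)]
jig [(array([204., 374.]), 0.81), (array([206., 366.]), 0.35)]
stop [(array([207., 362.]), 0.58)]
bush_c0 it knows: drift, drift_grip, holder, jig, jig_hole, marker, ribbon_spool, scissors, stop, stop_hole
stop_hole [(array([205., 368.]), 0.97)]
drift_grip [(array([192., 272.]), 0.71), (array([153., 268.]), 0.64), (array([222., 150.]), 0.61), (array([233., 281.]), 0.58), (array([203., 372.]), 0.23)]
scene [-0.03394831 -0.85532455  0.56662602]
drift [(array([216., 239.]), 0.81), (array([206., 296.]), 0.58), (array([210., 269.]), 0.51)]
holder [(array([224., 270.]), 0.74)]
jig [(array([281., 334.]), 0.91)]
stop [(array([265., 322.]), 0.81)]
bush_c0 it knows: drift, drift_grip, holder, jig, jig_hole, marker, ribbon_spool, scissors, stop, stop_hole
stop_hole [(array([263., 322.]), 0.65)]
drift_grip [(array([219., 242.]), 0.8), (array([205., 298.]), 0.51)]
```

View pics/top.png

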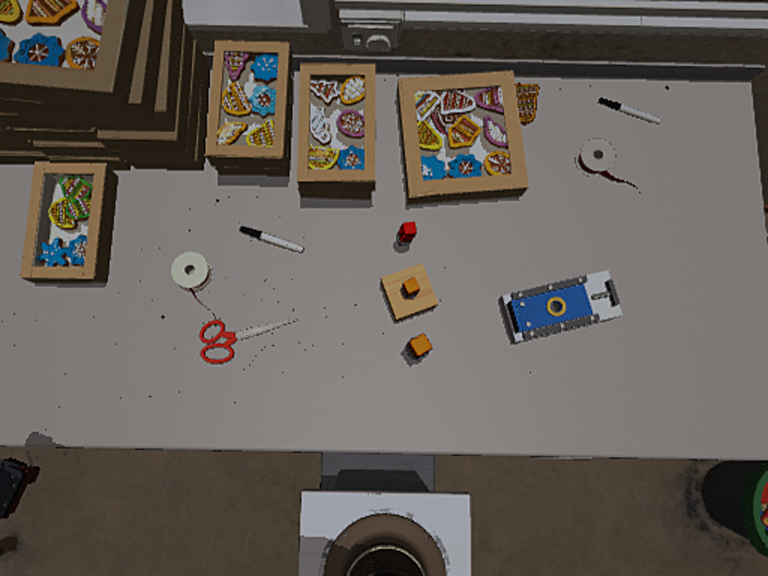

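View pics/scene.png

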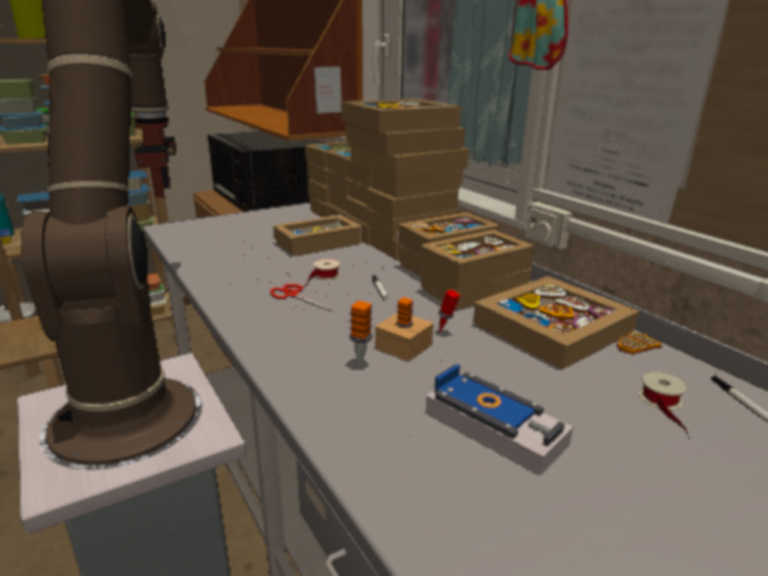

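The overhead view shows the drift in the holder at about (191, 274). A larger orange look-alike stands free at (230, 279) and a red one at (155, 271). The jig is on the right with its bush at about (204, 371) and its fence (+y) to the left. The scene view agrees.

```bash
python3 - <<'E'
from h import *
a=snapshot("top")
hsv=cv2.cvtColor(a["pixels"],cv2.COLOR_RGB2HSV)
def blob(lo,hi,box):
    m=cv2.inRange(hsv,lo,hi); k=np.zeros_like(m); r0,r1,c0,c1=box; k[r0:r1,c0:c1]=m[r0:r1,c0:c1]
    return k
m=blob((15,80,60),(35,255,255),(190,220,355,390)); p=np.argwhere(m); c=(p.min(0)+p.max(0))/2; print("bush",c,len(p),p.mean(0),at(a,c,.050)[:2])
m=blob((100,120,40),(130,255,255),(170,235,330,410)); p=np.argwhere(m); r=cv2.minAreaRect(np.array([at(a,q,.046)[:2] for q in p],np.float32)); print("stop rect",r)
m=blob((5,150,80),(18,255,255),(180,202,262,285)); p=np.argwhere(m); c=p.mean(0); print("handle",c,len(p),at(a,c,.1)[:2],cv2.minAreaRect(np.array([at(a,q,.1)[:2] for q in p],np.float32)))
st=sense();w=snapshot("wrist");print(w["fx"],w["cx"],w["cy"],np.round(w["mount"],3))
E
```

```text
bush [204. 370.] 78 [203.64102564 370.46153846] [ 0.50153853 -0.31517933]
stop rect ((0.5004933476448059, -0.3086121380329132), (0.062233198434114456, 0.1451815962791443), 14.673347473144531)
handle [189.9        274.05714286] 70 [ 0.52712338 -0.03712499] ((0.5272846221923828, -0.03677523881196976), (0.023557467386126518, 0.022298919036984444), 26.787797927856445)
297.3186396354542 254.4645013525459 194.2709048822092 [[-0.001 -0.968 -0.249  0.069]
 [ 1.    -0.001  0.002 -0.   ]
 [-0.002 -0.249  0.968 -0.163]
 [ 0.     0.     0.     1.   ]]
```

```bash
cat >> h.py <<'E'
def go(pos,yaw,st=None,base=None):
    "units for target pose (tool down) from measured pose (or base=(pos,rpy))"
    st=sense(); p,o=base or (st["ee_pos"],st["orientation"])
    A=Ro.from_euler('xyz',o,degrees=True); B=Ro.from_euler('xyz',[180,0,yaw],degrees=True)
    print("units",np.round(A.inv().apply(np.array(pos)-p)/.03,3),np.round((A.inv()*B).as_rotvec(degrees=True)/6,3))
E
python3 - <<'E'
from h import *
go([.527,-.037,.21],26.8)
a=snapshot("top");print(at(a,[230,279.5],.13),at(a,[155,271],.1))
E
```

```text
units [-16.91  -15.921   0.421] [-0.     0.    22.165]
[ 0.41460065 -0.0499393   0.13      ] [ 0.62597351 -0.02792143  0.1       ]
```

Request:
arm_command --pt "-0.85 -0.8 0 0 0 1.1 0" --pt "-1.7 -1.6 0 0 0 2.2 0" --pt "-2.5 -2.4 0 0 0 3.3 0" --pt "-3.4 -3.2 0 0 0 4.4 0" --pt "-4.2 -4.0 0 0 0 5.5 0" --pt "-5.1 -4.8 0 0 0 6.6 0" --pt "-5.9 -5.6 0.1 0 0 7.7 0" --pt "-6.8 -6.4 0.1 0 0 8.8 0" --pt "-7.6 -7.2 0.1 0 0 9.9 0" --pt "-8.4 -8.0 0.1 0 0 11 0"

```text
t: 1.68
ee_pos: [0.3701, 0.2726, 0.2199]
orientation: [180.0, -0.0, 93.5]
contact_force: [0.9, -0.4, -0.3]
width: 0.088
```

```bash
python3 - <<'E'
from h import *
st=sense();print(st["ee_pos"],st["orientation"],st["contact_force"]);go([.527,-.037,.21],26.8)
E
```

```text
[0.37007232 0.27262528 0.21989997] [ 1.79976245e+02 -3.82183011e-02  9.34554482e+01] [ 0.89165334 -0.40809146 -0.27650182]
units [-10.618   4.599   0.325] [-0.0000e+00 -8.0000e-03  1.1109e+01]
```

Request:
arm_command --pt "-1.2 0.5 0 0 0 1.2 0" --pt "-2.4 1.0 0.1 0 0 2.4 0" --pt "-3.6 1.5 0.1 0 0 3.6 0" --pt "-4.8 2.1 0.1 0 0 4.8 0" --pt "-6.0 2.6 0.2 0 0 6.0 0" --pt "-7.2 3.1 0.2 0 0 7.2 0" --pt "-8.4 3.6 0.3 0 0 8.4 0" --pt "-9.6 4.2 0.3 0 0 9.5 0" --pt "-10.6 4.6 0.3 0 0 10.6 0" --pt "-10.6 4.6 0.3 0 0 11.1 0"

```text
t: 2.52
ee_pos: [0.5302, -0.0409, 0.2113]
orientation: [179.8, -0.1, 26.4]
contact_force: [-0.4, 0.2, 1.2]
width: 0.0882
```

```bash
python3 - <<'E'
from h import *
st=sense();print(st["ee_pos"],st["orientation"],st["contact_force"])
w=snapshot("wrist");save(w,"w1.png",k=1.5)
hsv=cv2.cvtColor(w["pixels"],cv2.COLOR_RGB2HSV)
for t in("drift","drift_grip","holder"):
  for d in silhouettes("wrist",t)[:3]:
    print(t,np.round(d["pixel"]),round(d["score"],2),d["region"].sum())
print("pred grip, top, holder centre",proj(w,[.527,-.037,.082],st),proj(w,[.527,-.037,.107],st))
E
```

```text
[ 0.53020157 -0.04091512  0.21133956] [ 1.79753593e+02 -5.40655482e-02  2.63908489e+01] [-0.3925066   0.15210668  1.20914014]
drift [234. 284.] 0.88 2295
drift [ 92. 338.] 0.81 1333
drift [189. 251.] 0.76 1006
drift_grip [189. 248.] 0.94 965
drift_grip [232. 290.] 0.79 2210
drift_grip [ 98. 334.] 0.78 1361
holder [168. 246.] 0.66 4936
pred grip, top, holder centre [188.01981829 250.08773574] [194.13206242 249.77797253]
```

View pics/w1.png

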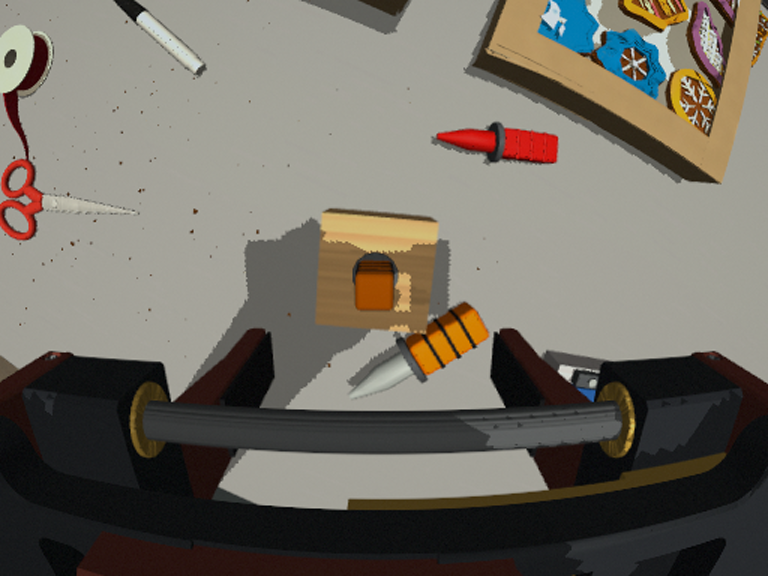

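The drift stands upright in the holder at about (188, 250). The big orange and red look-alikes now seem to be lying down, though they stood on their tips at the start. I'll check that with the fixed cameras.

```bash
python3 - <<'E'
from h import *
a=snapshot("top");b=snapshot("scene")
A=cv2.resize(a["pixels"][110:270,220:440,::-1],(550,400));B=cv2.resize(b["pixels"][150:320,200:400,::-1],None,fx=2.35,fy=2.35)
B=cv2.resize(B,(235,200)) if 0 else B[:400,:]
cv2.imwrite("pics/tb.png",np.hstack([cv2.resize(A,(400,400)),cv2.resize(B,(400,400))]))
st=sense();w=snapshot("wrist");hsv=cv2.cvtColor(w["pixels"],cv2.COLOR_RGB2HSV)
m=cv2.inRange(hsv,(5,150,60),(18,255,255));m[:, :225]=0;m[:,272:]=0;m[:160]=0;m[212:]=0
n,l,s,c=cv2.connectedComponentsWithStats(m);i=1+s[1:,4].argmax();print(s[i],c[i])
# brighter top face
p=np.argwhere(l==i);v=hsv[p[:,0],p[:,1],2];print(np.percentile(v,[5,25,50,75,95]))
for r in range(p[:,0].min(),p[:,0].max()+1):
  q=p[p[:,0]==r];print(r,q[:,1].min(),q[:,1].max(),int(hsv[r,q[:,1],2].mean()),end=' | ')
E
```

```text
[246 175  26  35 782] [258.58567775 192.85038363]
[ 68.   116.5  156.   158.   175.95]
175 249 261 74 | 176 249 268 76 | 177 249 267 65 | 178 248 268 82 | 179 255 267 61 | 180 249 268 86 | 181 256 269 73 | 182 249 267 72 | 183 248 270 93 | 184 247 270 105 | 185 247 271 136 | 186 247 271 149 | 187 247 271 154 | 188 247 271 156 | 189 247 271 158 | 190 247 271 162 | 191 247 271 168 | 192 247 271 164 | 193 247 271 164 | 194 246 271 165 | 195 246 271 162 | 196 246 271 162 | 197 246 271 160 | 198 246 271 159 | 199 246 271 160 | 200 246 271 157 | 201 246 271 151 | 202 246 271 151 | 203 246 271 151 | 204 246 271 151 | 205 246 271 151 | 206 246 271 149 | 207 247 270 140 | 208 248 270 124 | 209 266 268 114 |
```

View pics/tb.png

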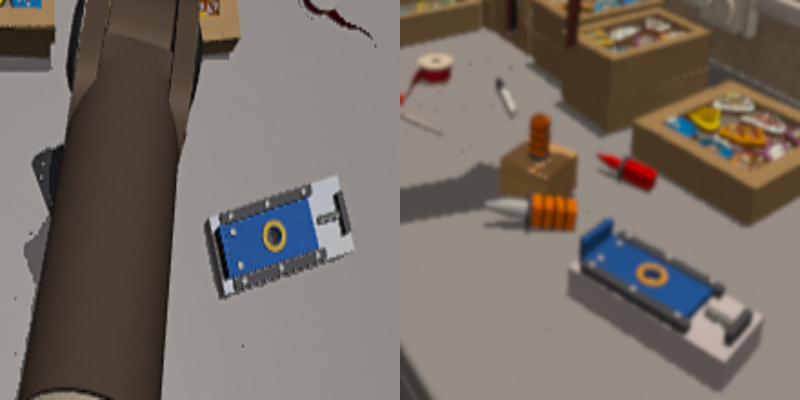

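Both look-alikes toppled on their own, since they were only standing on their tips and I saw no contact force. They lie clear and low. The target still stands in the holder, and its top face is centred at about (196.3, 258.8) in the wrist view, square to the jaws.

```bash
python3 - <<'E'
from h import *
st=sense();w=snapshot("wrist")
g=at(w,[196.3,258.8],.107,st);print(g,[at(w,q,.107,st)[:2] for q in ([190,246.5],[190,271.5],[204,246.5],[204,271.5])])
print("big lying handle",at(w,[222,310],.02,st))
go([g[0],g[1],.063],26.4)
E
```

```text
[ 0.52656232 -0.03660965  0.107     ] [array([ 0.52667228, -0.02375211]), array([ 0.53728795, -0.04424465]), array([ 0.51468333, -0.02984925]), array([ 0.52542323, -0.05060115])]
big lying handle [ 0.50672293 -0.12192449  0.02      ]
units [-0.105  0.094  4.925] [-0.006 -0.004  0.16 ]
```

Request:
arm_command --pt "-0.05 0.05 0.4 0 0 0 0" --pt "-0.1 0.09 1.0 0 0 0 0" --pt "-0.1 0.09 1.8 0 0 0 0" --pt "-0.1 0.09 2.6 0 0 0 0" --pt "-0.1 0.09 3.4 0 0 0 0" --pt "-0.1 0.09 4.1 0 0 0 0" --pt "-0.1 0.09 4.6 0 0 0 0" --pt "-0.1 0.09 4.9 0 0 0 0" --pt "-0.1 0.09 4.9 0 0 0 0" --pt "-0.1 0.09 4.9 0 0 0 255"

```text
t: 3.75
ee_pos: [0.5269, -0.0375, 0.0639]
orientation: [-180.0, 0.0, 27.2]
contact_force: [-0.1, -0.1, -0.3]
width: 0.0838
```

Request:
arm_command --pt "0 0 0 0 0 0 255" --pt "0 0 0 0 0 0 255" --pt "0 0 0 0 0 0 255" --pt "0 0 0 0 0 0 255" --pt "0 0 0 0 0 0 255" --pt "0 0 0 0 0 0 255" --pt "0 0 0 0 0 0 255" --pt "0 0 0 0 0 0 255" --pt "0 0 0 0 0 0 255" --pt "0 0 0 0 0 0 255"

```text
t: 4.58
ee_pos: [0.5268, -0.0378, 0.0636]
orientation: [-180.0, 0.0, 27.2]
contact_force: [-0.5, 0.5, 0.9]
width: 0.0237
```

```bash
python3 - <<'E'
from h import *
st=sense();print({k:np.round(st[k],4) for k in("t","ee_pos","orientation","contact_force","width")})
w=snapshot("wrist");save(w,"w2.png")
E
```

```text
{'t': np.float64(4.5833), 'ee_pos': array([ 0.5268, -0.0378,  0.0636]), 'orientation': array([-1.799974e+02,  3.800000e-03,  2.718760e+01]), 'contact_force': array([-0.4995,  0.4524,  0.9151]), 'width': np.float64(0.0237)}
```

Gripped at a width of 23.7 mm. Next I lift it and go to a viewing spot beside the bush.

Request:
arm_command --pt "0 0 -0.3 0 0 0 255" --pt "0 0 -0.8 0 0 0 255" --pt "0 0 -1.4 0 0 0 255" --pt "0 0 -2.0 0 0 0 255" --pt "0 0 -2.6 0 0 0 255" --pt "0 0 -3.2 0 0 0 255" --pt "0 0 -3.8 0 0 0 255" --pt "0 0 -4.2 0 0 0 255" --pt "0 0 -4.3 0 0 0 255" --pt "0 0 -4.3 0 0 0 255"

```text
t: 5.47
ee_pos: [0.5271, -0.0377, 0.1936]
orientation: [180.0, -0.1, 27.2]
contact_force: [0.7, -0.1, -1.9]
width: 0.0243
```

```bash
python3 - <<'E'
from h import *
st=sense();print({k:np.round(st[k],4) for k in("t","ee_pos","orientation","contact_force","width")})
go([.445,-.335,.19],14.7)
E
```

```text
{'t': np.float64(5.4667), 'ee_pos': array([ 0.5271, -0.0377,  0.1936]), 'orientation': array([ 1.799855e+02, -1.014000e-01,  2.718840e+01]), 'contact_force': array([ 0.6616, -0.0859, -1.8978]), 'width': np.float64(0.0243)}
units [-6.963  7.563  0.109] [ 1.000e-03 -1.700e-02  2.081e+00]
```

Request:
arm_command --pt "-0.4 0.4 0 0 0 0.2 255" --pt "-1.2 1.3 0 0 0 0.5 255" --pt "-2.1 2.2 0 0 0 0.8 255" --pt "-3.0 3.2 0 0 0 1.1 255" --pt "-3.9 4.2 0 0 0 1.4 255" --pt "-4.8 5.2 0 0 0 1.7 255" --pt "-5.7 6.2 0 0 0 2.0 255" --pt "-6.4 7.0 0.1 0 0 2.08 255" --pt "-6.85 7.45 0.1 0 0 2.08 255" --pt "-6.96 7.56 0.1 0 0 2.08 255"

```text
t: 6.3
ee_pos: [0.441, -0.3394, 0.1888]
orientation: [179.9, 0.2, 14.3]
contact_force: [-0.5, 0.3, -2.2]
width: 0.0242
```

```bash
python3 - <<'E'
from h import *
sense();snapshot("scene")
st=sense();w=snapshot("wrist");save(w,"w3.png",k=1.5)
print({k:np.round(st[k],4) for k in("t","ee_pos","orientation","contact_force","width")})
for t in("stop_hole","jig_hole","drift","drift_grip"):
  for d in spot_in("wrist",t)[:2]:
    print(t,np.round(d["pixel"],1),round(d["score"],2),at(w,d["pixel"],.046,st))
J=lambda x,y,z:np.array([.5026+.9673*x-.2538*y,-.3196+.2538*x+.9673*y,z])
for q in((0,0,.036),(0,0.0045,.046),(.046,.0955,.036),(.046,-.1195,.036),(-.046,.0955,.036),(-.046,-.1195,.036)):print(q,proj(w,J(*q),st)*1.5)
E
```

```text
{'t': np.float64(6.35), 'ee_pos': array([ 0.4417, -0.3382,  0.1888]), 'orientation': array([1.79984e+02, 1.40500e-01, 1.43600e+01]), 'contact_force': array([-1.8722, -1.0169, -2.4615]), 'width': np.float64(0.0238)}
stop_hole [125.  233.5] 0.64 [ 0.49553086 -0.30135814  0.046     ]
jig_hole [122.7 261.1] 0.94 [ 0.50468285 -0.3280724   0.046     ]
jig_hole [125.2 237.9] 0.43 [ 0.4964017  -0.30577938  0.046     ]
drift [243.1 256.2] 0.85 [ 0.37584462 -0.35599345  0.046     ]
drift [104.6  82.9] 0.79 [ 0.48392361 -0.12465912  0.046     ]
drift_grip [101.8  85.6] 0.95 [ 0.48762624 -0.12775655  0.046     ]
drift_grip [240.9 253.3] 0.57 [ 0.37765512 -0.35218463  0.046     ]
(0, 0, 0.036) [183.74226647 378.90757637]
(0, 0.0045, 0.046) [183.97906766 372.16549662]
(0.046, 0.0955, 0.036) [125.19086171 245.5989585 ]
(0.046, -0.1195, 0.036) [125.34844464 542.98506915]
(-0.046, 0.0955, 0.036) [250.26032435 249.9416711 ]
(-0.046, -0.1195, 0.036) [248.97748778 539.6916631 ]
```

View pics/w3.png

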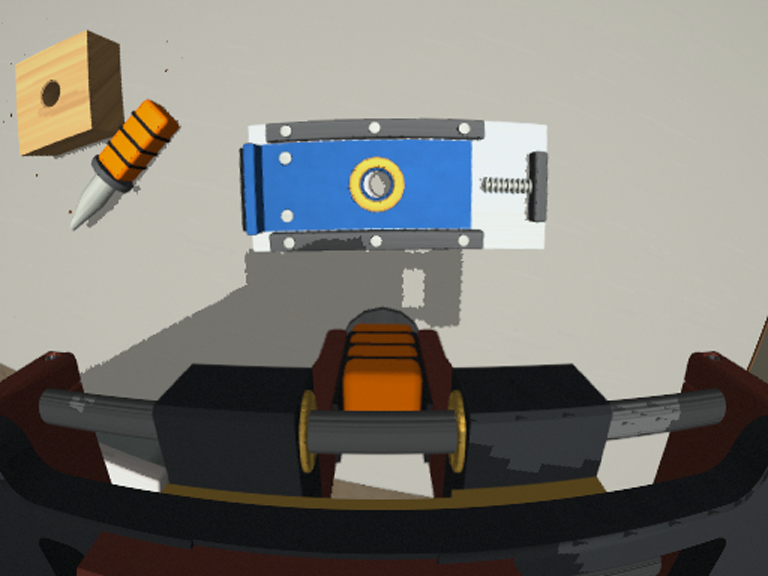

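The view is clear: the bush is at (122, 251), the block ends are at columns of about 166 and 364, and the jig is square to the tool. I'll measure precisely now that the arm has settled.

```bash
python3 - <<'E'
from h import *
from scipy.optimize import least_squares
snapshot("scene");st=sense();w=snapshot("wrist");print(st["ee_pos"],st["orientation"])
hsv=cv2.cvtColor(w["pixels"],cv2.COLOR_RGB2HSV).astype(int)
m=cv2.inRange(hsv.astype(np.uint8),(18,100,60),(35,255,255));m[:95]=0;m[150:]=0;m[:,:225]=0;m[:,280:]=0
c=cv2.findContours(m,cv2.RETR_EXTERNAL,cv2.CHAIN_APPROX_NONE)[0];c=max(c,key=len);e=cv2.fitEllipse(c);print("bush ellipse",e)
b=at(w,e[0][::-1],.0495,st);print("bush",b)
# block: bright low-sat + all jig pixels at right & left ends
g=w["pixels"].astype(int).sum(2)/3
for r in (88,92,115,150,156,160):print(r,"L",g[r,158:176].astype(int),"R",g[r,356:370].astype(int))
# blue plate
m=cv2.inRange(hsv.astype(np.uint8),(100,120,40),(130,255,255));m[170:]=0;m[:,:176]=0
p=np.argwhere(m);R=cv2.minAreaRect(np.array([at(w,q,.046,st)[:2] for q in p],np.float32));print(R)
E
```

```text
[ 0.4453721  -0.33334017  0.18938821] [-1.79952822e+02 -4.18833065e-03  1.48411036e+01]
bush ellipse ((255.112548828125, 127.38201904296875), (35.0904655456543, 35.18549346923828), 164.60693359375)
bush [ 0.50239488 -0.31779617  0.0495    ]
88 L [187 188 187 186 187 187 187 187 187 187 188 194 228 237 237 237 237 237] R [225 222 216 211 203 196 188 196 200 199 196 194 189 187]
92 L [187 188 187 187 188 187 188 187 188 187 188 187 227 236 236 236 236 236] R [236 237 237 237 237 237 236 236 235 236 236 237 200 188]
115 L [188 188 189 188 187 188 127  50  38 101 121 122 122 124 127 108  55  35] R [ 74  29  31  29  59  93 113 112 111 108 107 108 116 188]
150 L [189 189 189 189 190 188 189 155  74  31 113 122 122 122 125 124 116  78] R [ 30  31  32  63  97 108 108 106 107 108 101 157 187 188]
156 L [188 189 188 189 189 189 190 183  92  37  60 120 122 122 123 125 117  81] R [234 234 234 233 234 234 233 234 234 232 208 188 188 188]
160 L [189 189 189 188 188 189 188 188 188 189 184 119 111 121 128 145 154 154] R [236 235 236 236 235 236 235 235 235 235 197 188 188 188]
((0.49953728914260864, -0.30867666006088257), (0.061416808515787125, 0.14900483191013336), 14.997203826904297)
```

```bash
python3 - <<'E'
from h import *
snapshot("scene");st=sense();w=snapshot("wrist");print(st["ee_pos"],st["orientation"])
g=w["pixels"].astype(float).sum(2)/3
ya=np.deg2rad(15.);ey=np.array([-np.sin(ya),np.cos(ya)]);ex=np.array([np.cos(ya),np.sin(ya)])
def edge(v,c0,lo,hi,rev):
    t=(lo+hi)/2
    for i in range(len(v)-1):
        if (v[i]-t)*(v[i+1]-t)<0: return c0+i+(t-v[i])/(v[i+1]-v[i])
hsv=cv2.cvtColor(w["pixels"],cv2.COLOR_RGB2HSV)
m=cv2.inRange(hsv,(18,100,60),(35,255,255));m[:95]=0;m[150:]=0;m[:,:225]=0;m[:,280:]=0
c=max(cv2.findContours(m,cv2.RETR_EXTERNAL,cv2.CHAIN_APPROX_NONE)[0],key=len);e=cv2.fitEllipse(c)
b=at(w,e[0][::-1],.0495,st)[:2];print("bush",b,e)
for r in(90,92,94):
    L=edge(g[r,160:174],160,187,237,0);R=edge(g[r,362:370],362,237,188,0)
    pl=at(w,[r,L],.036,st)[:2]@ey;pr=at(w,[r,R],.036,st)[:2]@ey
    y0=(pl+pr)/2+.012;print(r,L,R,"len",pl-pr,"s",b@ey-y0, "base hole", ex*(b@ex)+ey*y0)
st=sense();x0=ex*(b@ex)+ey*y0;go([x0[0],x0[1],.15],15.0)
E
```

```text
[ 0.4453031  -0.33375301  0.1895888 ] [-1.79977699e+02 -1.41691607e-02  1.48195493e+01]
bush [ 0.50234703 -0.31782023] ((254.66343688964844, 127.28308868408203), (35.10081481933594, 35.145751953125), 176.0684814453125)
90 169.1578947368421 367.43145161290323 len 0.21612713028254044 s 0.0040569269613423 base hole [ 0.50339704 -0.32173892]
92 169.31313131313132 367.375 len 0.21590681195173678 s 0.004103762032424962 base hole [ 0.50340916 -0.32178416]
94 169.4765100671141 367.32608695652175 len 0.21569325081398466 s 0.0041603519076882645 base hole [ 0.50342381 -0.32183882]
units [1.978 0.105 1.323] [-0.002 -0.003 -0.033]
```

Request:
arm_command --pt "0.3 0.1 0 0 0 -0.03 255" --pt "0.9 0.1 0 0 0 -0.03 255" --pt "1.5 0.1 0 0 0 -0.03 255" --pt "1.9 0.1 0.1 0 0 -0.03 255" --pt "1.96 0.1 0.5 0 0 -0.03 255" --pt "1.96 0.1 1.0 0 0 -0.03 255" --pt "1.96 0.1 1.5 0 0 -0.03 255" --pt "1.96 0.1 1.9 0 0 -0.03 255" --pt "1.96 0.1 2.0 0 0 -0.03 255" --pt "1.96 0.1 2.0 0 0 -0.03 255"

```text
t: 7.63
ee_pos: [0.5013, -0.3227, 0.1283]
orientation: [-179.9, 0.1, 14.9]
contact_force: [0.1, -0.2, -1.5]
width: 0.024
```

```bash
python3 - <<'E'
from h import *
for _ in range(3): b=snapshot("scene")
st=sense();w=snapshot("wrist");print({k:np.round(st[k],4) for k in("t","ee_pos","orientation","contact_force","width")})
go([.5030,-.3219,.115],15.)
A=cv2.resize(w["pixels"][60:300,130:390,::-1],(433,400));B=cv2.resize(b["pixels"][200:330,260:390,::-1],(367,400))
cv2.imwrite("pics/hov.png",np.hstack([A,B]))
E
```

```text
{'t': np.float64(7.7833), 'ee_pos': array([ 0.5025, -0.3234,  0.1303]), 'orientation': array([ 1.799562e+02, -3.990000e-02,  1.486720e+01]), 'contact_force': array([-0.575 ,  0.14  , -0.4363]), 'width': np.float64(0.0243)}
units [ 0.024 -0.043  0.514] [ 0.008 -0.01  -0.021]
```

View pics/hov.png

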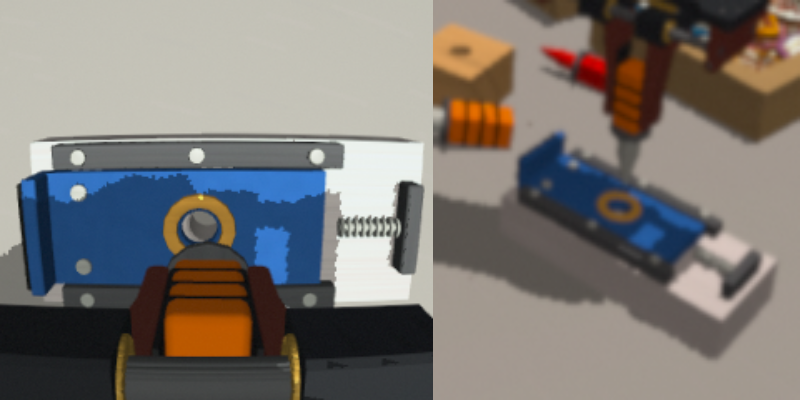

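The drift hangs upright over the jig, its tip at about (254, 328) in the scene camera, with the bush just below it. I'll check the predicted tip pixel and then descend.

```bash
python3 - <<'E'
from h import *
b=snapshot("scene");st=sense();p=np.array(st["ee_pos"]);print(p,st["orientation"])
ex=np.array([.966,.259,0]);q=p+.0004*ex
for n,dz in(("tip",-.0576),("collar bottom",-.0116),("top",.0434)):print(n,proj(b,q+[0,0,dz]))
print("bush pred",proj(b,[.50235,-.3178,.0495]))
h=cv2.cvtColor(b["pixels"],cv2.COLOR_RGB2HSV)
m=cv2.inRange(h,(15,100,60),(35,255,255));m[:255]=0;m[280:]=0;m[:,:305]=0;m[:,340:]=0
c=max(cv2.findContours(m,cv2.RETR_EXTERNAL,cv2.CHAIN_APPROX_NONE)[0],key=len);print("bush seen",cv2.fitEllipse(c))
cv2.imwrite("pics/tip.png",cv2.resize(b["pixels"][215:275,300:360,::-1],(600,600),interpolation=cv2.INTER_NEAREST))
go([.5030,-.3219,.105],15.)
E
```

```text
[ 0.50268091 -0.32325907  0.13044633] [ 1.79951006e+02 -6.60549710e-02  1.48808883e+01]
tip [258.92792693 327.92266991]
collar bottom [242.25017486 329.79063963]
top [221.31009061 332.13600627]
bush pred [266.08054877 325.27863811]
bush seen ((325.53662109375, 266.7010498046875), (7.928251266479492, 13.446258544921875), 101.97908782958984)
units [ 0.021 -0.042  0.848] [ 0.008 -0.011 -0.02 ]
```

View pics/tip.png

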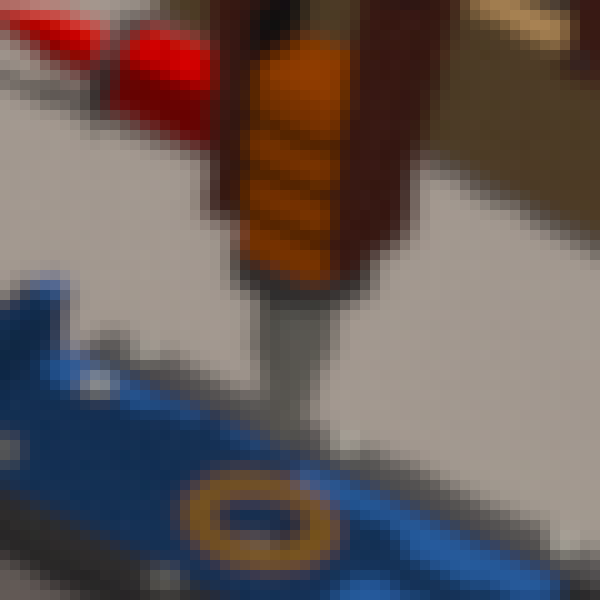

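The tip shows at (258, 328.5) against a predicted (258.9, 327.9), and the bush matches too. So the drift is upright and on target, and I can descend.

Request:
arm_command --pt "0.02 -0.04 0.1 0 0 0 255" --pt "0.02 -0.04 0.25 0 0 0 255" --pt "0.02 -0.04 0.4 0 0 0 255" --pt "0.02 -0.04 0.55 0 0 0 255" --pt "0.02 -0.04 0.7 0 0 0 255" --pt "0.02 -0.04 0.85 0 0 0 255" --pt "0.02 -0.04 0.95 0 0 0 255" --pt "0.02 -0.04 1.0 0 0 0 255" --pt "0.02 -0.04 1.0 0 0 0 255" --pt "0.02 -0.04 1.0 0 0 0 255"

```text
t: 8.72
ee_pos: [0.5026, -0.3217, 0.0996]
orientation: [180.0, 0.0, 14.9]
contact_force: [-0.3, 0.4, -2.2]
width: 0.0238
```

Request:
arm_command --pt "0 0 0.03 0 0 0 255" --pt "0 0 0.06 0 0 0 255" --pt "0 0 0.09 0 0 0 255" --pt "0 0 0.12 0 0 0 255" --pt "0 0 0.15 0 0 0 255" --pt "0 0 0.18 0 0 0 255" --pt "0 0 0.21 0 0 0 255" --pt "0 0 0.24 0 0 0 255" --pt "0 0 0.25 0 0 0 255" --pt "0 0 0.25 0 0 0 255"

```text
t: 9.55
ee_pos: [0.5026, -0.3216, 0.0921]
orientation: [-180.0, 0.0, 14.9]
contact_force: [-0.4, -0.2, -0.7]
width: 0.0236
```

Request:
arm_command --pt "0 0 0.03 0 0 0 255" --pt "0 0 0.06 0 0 0 255" --pt "0 0 0.08 0 0 0 255" --pt "0 0 0.1 0 0 0 255" --pt "0 0 0.12 0 0 0 255" --pt "0 0 0.14 0 0 0 255" --pt "0 0 0.16 0 0 0 255" --pt "0 0 0.18 0 0 0 255" --pt "0 0 0.2 0 0 0 255" --pt "0 0 0.2 0 0 0 255"

```text
t: 10.38
ee_pos: [0.5025, -0.3215, 0.086]
orientation: [-180.0, 0.0, 14.9]
contact_force: [0.8, -0.6, -1.5]
width: 0.0242
```

Request:
arm_command --pt "0 0 0.02 0 0 0 255" --pt "0 0 0.04 0 0 0 255" --pt "0 0 0.06 0 0 0 255" --pt "0 0 0.08 0 0 0 255" --pt "0 0 0.1 0 0 0 255" --pt "0 0 0.12 0 0 0 255" --pt "0 0 0.14 0 0 0 255" --pt "0 0 0.15 0 0 0 255" --pt "0 0 0.15 0 0 0 255" --pt "0 0 0.15 0 0 0 255"

```text
t: 11.22
ee_pos: [0.5027, -0.3211, 0.0816]
orientation: [-180.0, -0.0, 14.9]
contact_force: [0.1, 2.8, 1.1]
width: 0.024
```

Request:
arm_command --pt "0 0 0.02 0 0 0 255" --pt "0 0 0.04 0 0 0 255" --pt "0 0 0.06 0 0 0 255" --pt "0 0 0.08 0 0 0 255" --pt "0 0 0.1 0 0 0 255" --pt "0 0 0.12 0 0 0 255" --pt "0 0 0.14 0 0 0 255" --pt "0 0 0.15 0 0 0 255" --pt "0 0 0.15 0 0 0 255" --pt "0 0 0.15 0 0 0 255"

```text
t: 12.05
ee_pos: [0.5028, -0.32, 0.0769]
orientation: [-179.9, -0.0, 14.9]
contact_force: [0.6, 6.4, 1.5]
width: 0.0238
```

```bash
python3 - <<'E'
from h import *
st=sense();print({k:np.round(st[k],4) for k in("t","ee_pos","orientation","contact_force","ft_torque","width")})
E
```

```text
{'t': np.float64(12.05), 'ee_pos': array([ 0.5028, -0.32  ,  0.0769]), 'orientation': array([-1.798697e+02, -2.190000e-02,  1.493600e+01]), 'contact_force': array([0.6047, 6.4333, 1.519 ]), 'ft_torque': array([ 1.7043,  0.0603, -0.0683]), 'width': np.float64(0.0238)}
```

Side load from the stop pushes the tool about 1.7 mm along +y, so I'll trim against it while descending.

Request:
arm_command --pt "0 0.02 0.0 0 0 0 255" --pt "0 0.04 0.0 0 0 0 255" --pt "0 0.06 0.02 0 0 0 255" --pt "0 0.07 0.04 0 0 0 255" --pt "0 0.07 0.06 0 0 0 255" --pt "0 0.07 0.08 0 0 0 255" --pt "0 0.07 0.1 0 0 0 255" --pt "0 0.07 0.12 0 0 0 255" --pt "0 0.07 0.12 0 0 0 255" --pt "0 0.07 0.12 0 0 0 255"

```text
t: 12.88
ee_pos: [0.5032, -0.3212, 0.0731]
orientation: [-179.8, -0.0, 15.0]
contact_force: [-0.7, 7.5, 3.1]
width: 0.0239
```

```bash
python3 - <<'E'
from h import *
st=sense();print({k:np.round(st[k],4) for k in("t","ee_pos","orientation","contact_force","ft_torque","width")})
E
```

```text
{'t': np.float64(12.8833), 'ee_pos': array([ 0.5032, -0.3212,  0.0731]), 'orientation': array([-1.797838e+02, -4.000000e-04,  1.496100e+01]), 'contact_force': array([-0.7158,  7.4518,  3.1357]), 'ft_torque': array([2.1247, 0.1836, 0.0495]), 'width': np.float64(0.0239)}
```

Request:
arm_command --pt "0 0.02 0.0 0 0 0 255" --pt "0 0.03 0.02 0 0 0 255" --pt "0 0.03 0.04 0 0 0 255" --pt "0 0.03 0.06 0 0 0 255" --pt "0 0.03 0.08 0 0 0 255" --pt "0 0.03 0.1 0 0 0 255" --pt "0 0.03 0.12 0 0 0 255" --pt "0 0.03 0.14 0 0 0 255" --pt "0 0.03 0.15 0 0 0 255" --pt "0 0.03 0.15 0 0 0 255"

```text
t: 13.72
ee_pos: [0.5034, -0.322, 0.0687]
orientation: [-179.8, -0.0, 15.0]
contact_force: [-0.4, 8.4, 4.0]
width: 0.0239
```

```bash
python3 - <<'E'
from h import *
st=sense();print({k:np.round(st[k],4) for k in("t","ee_pos","orientation","contact_force","ft_torque","width")})
E
```

```text
{'t': np.float64(13.7167), 'ee_pos': array([ 0.5034, -0.322 ,  0.0687]), 'orientation': array([-1.797748e+02, -7.700000e-03,  1.496540e+01]), 'contact_force': array([-0.4099,  8.415 ,  4.0174]), 'ft_torque': array([2.2235, 0.1882, 0.0059]), 'width': np.float64(0.0239)}
```

Request:
arm_command --pt "0 0 0.01 0 0 0 255" --pt "0 0 0.03 0 0 0 255" --pt "0 0 0.05 0 0 0 255" --pt "0 0 0.07 0 0 0 255" --pt "0 0 0.09 0 0 0 255" --pt "0 0 0.11 0 0 0 255" --pt "0 0 0.13 0 0 0 255" --pt "0 0 0.13 0 0 0 255" --pt "0 0 0.13 0 0 0 255" --pt "0 0 0.13 0 0 0 255"

```text
t: 14.55
ee_pos: [0.5035, -0.3224, 0.0649]
orientation: [-179.8, -0.0, 14.9]
contact_force: [0.2, 8.2, 4.3]
width: 0.0242
```

```bash
python3 - <<'E'
from h import *
st=sense();print({k:np.round(st[k],4) for k in("t","ee_pos","orientation","contact_force","ft_torque","width")})
E
```

```text
{'t': np.float64(14.55), 'ee_pos': array([ 0.5035, -0.3224,  0.0649]), 'orientation': array([-1.798178e+02, -1.610000e-02,  1.494830e+01]), 'contact_force': array([0.1996, 8.2346, 4.2977]), 'ft_torque': array([2.0125, 0.1881, 0.0768]), 'width': np.float64(0.0242)}
```

Request:
arm_command --pt "0 0 0.01 0 0 0 255" --pt "0 0 0.02 0 0 0 255" --pt "0 0 0.03 0 0 0 255" --pt "0 0 0.04 0 0 0 255" --pt "0 0 0.05 0 0 0 255" --pt "0 0 0.06 0 0 0 255" --pt "0 0 0.06 0 0 0 255" --pt "0 0 0.06 0 0 0 255" --pt "0 0 0.06 0 0 0 255" --pt "0 0 0.06 0 0 0 255"

```text
t: 15.38
ee_pos: [0.5035, -0.3224, 0.0631]
orientation: [-179.8, -0.0, 15.0]
contact_force: [1.0, 7.7, 4.7]
width: 0.0239
```

Request:
arm_command --pt "0 0 0.01 0 0 0 255" --pt "0 0 0.02 0 0 0 255" --pt "0 0 0.03 0 0 0 255" --pt "0 0 0.04 0 0 0 255" --pt "0 0 0.05 0 0 0 255" --pt "0 0 0.05 0 0 0 255" --pt "0 0 0.05 0 0 0 255" --pt "0 0 0.05 0 0 0 255" --pt "0 0 0.05 0 0 0 255" --pt "0 0 0.05 0 0 0 255"

```text
t: 16.22
ee_pos: [0.5035, -0.3225, 0.0616]
orientation: [-179.8, -0.0, 15.0]
contact_force: [-1.3, 7.4, 3.5]
width: 0.0239
```

Request:
arm_command --pt "0 0 0.01 0 0 0 255" --pt "0 0 0.02 0 0 0 255" --pt "0 0 0.03 0 0 0 255" --pt "0 0 0.04 0 0 0 255" --pt "0 0 0.04 0 0 0 255" --pt "0 0 0.04 0 0 0 255" --pt "0 0 0.04 0 0 0 255" --pt "0 0 0.04 0 0 0 255" --pt "0 0 0.04 0 0 0 255" --pt "0 0 0.04 0 0 0 255"

```text
t: 17.05
ee_pos: [0.5035, -0.3225, 0.0605]
orientation: [-179.8, -0.0, 15.0]
contact_force: [-0.0, 8.3, 4.3]
width: 0.0237
```

Request:
arm_command --pt "0 0 0.01 0 0 0 255" --pt "0 0 0.02 0 0 0 255" --pt "0 0 0.03 0 0 0 255" --pt "0 0 0.03 0 0 0 255" --pt "0 0 0.03 0 0 0 255" --pt "0 0 0.03 0 0 0 255" --pt "0 0 0.03 0 0 0 255" --pt "0 0 0.03 0 0 0 255" --pt "0 0 0.03 0 0 0 255" --pt "0 0 0.03 0 0 0 255"

```text
t: 17.88
ee_pos: [0.5037, -0.3229, 0.0605]
orientation: [-179.8, -0.1, 14.9]
contact_force: [-3.2, 9.1, 12.4]
width: 0.0239
```

It stopped dead at TCP z = 0.0605, tip about 2.9 mm up, with the force rising. I'll add a little more push and then check.

Request:
arm_command --pt "0 0 0.01 0 0 0 255" --pt "0 0 0.01 0 0 0 255" --pt "0 0 0.01 0 0 0 255" --pt "0 0 0.01 0 0 0 255" --pt "0 0 0.01 0 0 0 255" --pt "0 0 0.01 0 0 0 255" --pt "0 0 0.01 0 0 0 255" --pt "0 0 0.01 0 0 0 255" --pt "0 0 0.01 0 0 0 255" --pt "0 0 0.01 0 0 0 255"

```text
t: 18.72
ee_pos: [0.5038, -0.3231, 0.0604]
orientation: [-179.9, -0.1, 14.9]
contact_force: [-2.1, 8.9, 13.3]
width: 0.0241
```

```bash
python3 - <<'E'
from h import *
for i in range(2):
  st=sense();print({k:np.round(st[k],4) for k in("t","ee_pos","orientation","contact_force","ft_torque","width")});w=snapshot("wrist");b=snapshot("scene")
A=cv2.resize(w["pixels"][60:300,130:390,::-1],(433,400));B=cv2.resize(b["pixels"][220:300,285:365,::-1],(367,400))
cv2.imwrite("pics/home.png",np.hstack([A,B]))
E
```

```text
{'t': np.float64(18.7167), 'ee_pos': array([ 0.5038, -0.3231,  0.0604]), 'orientation': array([-1.79868e+02, -7.44000e-02,  1.49339e+01]), 'contact_force': array([-2.0824,  8.9221, 13.3377]), 'ft_torque': array([2.1157, 0.8285, 0.0079]), 'width': np.float64(0.0241)}
{'t': np.float64(18.8167), 'ee_pos': array([ 0.5037, -0.3231,  0.0604]), 'orientation': array([-1.798658e+02, -7.360000e-02,  1.493150e+01]), 'contact_force': array([-2.5148,  8.7305, 14.5339]), 'ft_torque': array([ 2.1464,  0.774 , -0.0035]), 'width': np.float64(0.0239)}
```

View pics/home.png

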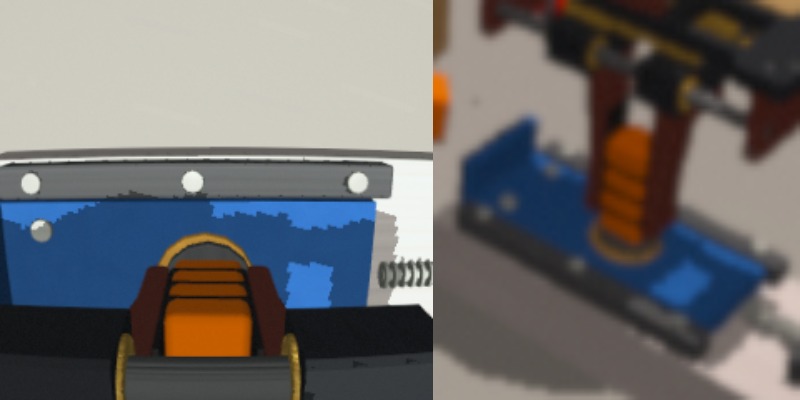

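The collar sits flat inside the bush ring at about 14.5 N read, plus roughly 1.5 N of tare. Now I ease the push and the side load, then let go.

Request:
arm_command --pt "0 -0.02 0 0 0 0 255" --pt "0 -0.04 -0.01 0 0 0 255" --pt "0 -0.06 -0.02 0 0 0 255" --pt "0 -0.08 -0.03 0 0 0 255" --pt "0 -0.08 -0.03 0 0 0 255" --pt "0 -0.08 -0.03 0 0 0 255" --pt "0 -0.08 -0.03 0 0 0 255" --pt "0 -0.08 -0.03 0 0 0 255" --pt "0 -0.08 -0.03 0 0 0 255" --pt "0 -0.08 -0.03 0 0 0 255"

```text
t: 19.75
ee_pos: [0.5032, -0.3225, 0.0605]
orientation: [180.0, -0.0, 14.9]
contact_force: [4.1, 0.6, 0.4]
width: 0.0239
```

```bash
python3 - <<'E'
from h import *
st=sense();print({k:np.round(st[k],4) for k in("t","ee_pos","orientation","contact_force","ft_torque","width")})
E
```

```text
{'t': np.float64(19.75), 'ee_pos': array([ 0.5032, -0.3225,  0.0605]), 'orientation': array([ 1.799502e+02, -3.910000e-02,  1.488450e+01]), 'contact_force': array([4.0654, 0.6202, 0.4451]), 'ft_torque': array([ 0.1749, -0.8771, -0.0049]), 'width': np.float64(0.0239)}
```

Request:
arm_command --pt "0 0 0 0 0 0 100" --pt "0 0 0 0 0 0 80" --pt "0 0 0 0 0 0 50" --pt "0 0 0 0 0 0 50" --pt "0 0 0 0 0 0 50" --pt "0 0 0 0 0 0 50" --pt "0 0 0 0 0 0 50" --pt "0 0 0 0 0 0 50" --pt "0 0 0 0 0 0 50" --pt "0 0 0 0 0 0 50"

```text
t: 20.58
ee_pos: [0.5027, -0.3221, 0.0603]
orientation: [-180.0, -0.0, 14.9]
contact_force: [-0.3, 0.0, 0.4]
width: 0.0705
```

Request:
arm_command --pt "0 0 -0.2 0 0 0 50" --pt "0 0 -0.5 0 0 0 50" --pt "0 0 -1.0 0 0 0 50" --pt "0 0 -1.6 0 0 0 50" --pt "0 0 -2.3 0 0 0 50" --pt "0 0 -3.0 0 0 0 50" --pt "-0.5 0 -3.6 0 0 0 50" --pt "-1.2 0 -4.0 0 0 0 50" --pt "-1.8 0 -4.2 0 0 0 50" --pt "-2.0 0 -4.2 0 0 0 50"

```text
t: 21.42
ee_pos: [0.4428, -0.3394, 0.1888]
orientation: [179.9, -0.1, 14.7]
contact_force: [0.1, -0.2, 0.4]
width: 0.0704
```

```bash
python3 - <<'E'
from h import *
for i in range(3): b=snapshot("scene")
st=sense();w=snapshot("wrist");print({k:np.round(st[k],4) for k in("t","ee_pos","orientation","contact_force","width")})
A=cv2.resize(w["pixels"][60:300,130:390,::-1],(433,400));B=cv2.resize(b["pixels"][220:300,285:365,::-1],(367,400))
cv2.imwrite("pics/end.png",np.hstack([A,B]))
h=cv2.cvtColor(b["pixels"],cv2.COLOR_RGB2HSV)
q=np.array([.5034,-.3218,0])
print("pred top corners z=.104 centre, if seated",proj(b,q+[0,0,.1039]),"collar bottom",proj(b,q+[0,0,.0489]))
m=cv2.inRange(h,(5,150,60),(16,255,255));m[:,:310]=0;m[:,345:]=0;m[:225]=0;m[275:]=0;p=np.argwhere(m);print(p.min(0),p.max(0),p.mean(0),"pred grip",proj(b,q+[0,0,.0789]))
E
```

```text
{'t': np.float64(21.5667), 'ee_pos': array([ 0.4452, -0.3372,  0.1866]), 'orientation': array([-1.799875e+02, -6.920000e-02,  1.487090e+01]), 'contact_force': array([-0.7533,  0.6154, -1.0442]), 'width': np.float64(0.0707)}
pred top corners z=.104 centre, if seated [247.44097782 328.88857008] collar bottom [266.9985584  326.70627799]
[245 322] [268 334] [256.04435484 327.83467742] pred grip [256.4569843  327.88253769]
```

View pics/end.png

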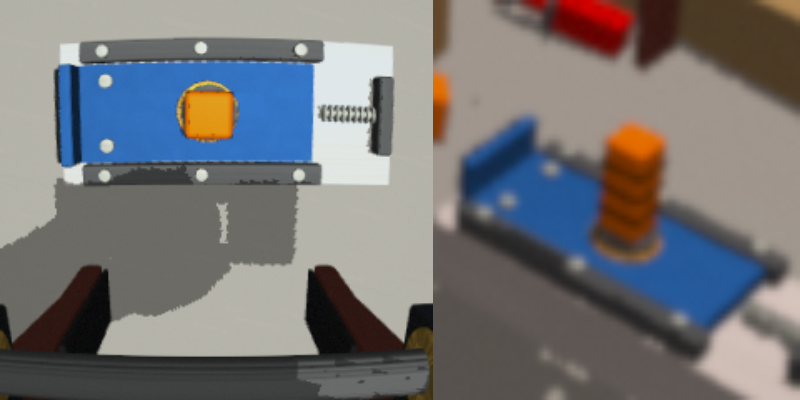

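The drift stands upright and released in the bush. I'll take one zoomed view to check that the collar is flat.

```bash
python3 - <<'E'
from h import *
b=snapshot("scene");st=sense();w=snapshot("wrist")
A=cv2.resize(w["pixels"][100:150,230:280,::-1],(400,400),interpolation=cv2.INTER_CUBIC);B=cv2.resize(b["pixels"][238:278,308:348,::-1],(400,400),interpolation=cv2.INTER_CUBIC)
cv2.imwrite("pics/end2.png",np.hstack([A,B]))
q=np.array([.5034,-.3218,0])
for z in(.0489,.0539,.1039):print(z,proj(w,q+[0,0,z],st),(proj(w,q+[0,0,z],st)-[100,230])*8)
hsv=cv2.cvtColor(w["pixels"],cv2.COLOR_RGB2HSV);m=cv2.inRange(hsv,(5,150,150),(18,255,255));m[:100]=0;m[150:]=0;m[:,:230]=0;m[:,280:]=0
p=np.argwhere(m);print("top face",p.min(0),p.max(0),p.mean(0),at(w,p.mean(0),.1039,st))
E
```

```text
0.0489 [127.04241717 255.9198603 ] [216.33933734 207.35888238]
0.0539 [127.1688983  255.93329285] [217.35118639 207.46634281]
0.1039 [128.71742415 256.0976642 ] [229.73939324 208.78131362]
top face [115 239] [144 270] [129.86415094 255.25283019] [ 0.50230768 -0.32137645  0.1039    ]
```

View pics/end2.png

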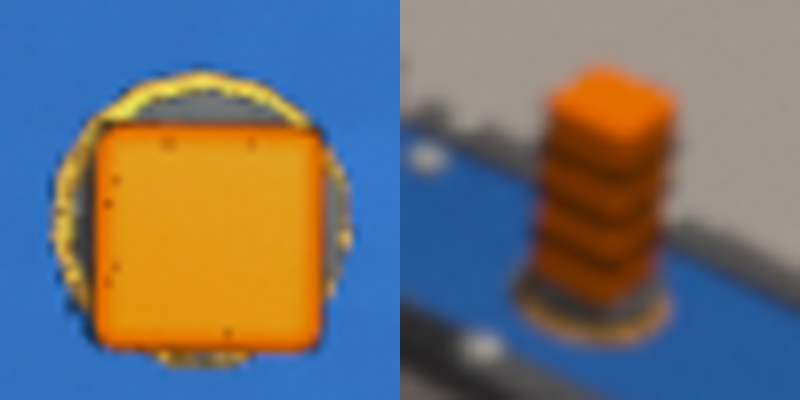

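The collar sits concentric on the bush, and the handle's top face is within about 1 px of the upright prediction. I'll hand it in.

```bash
python3 -c "
from workcell import *
print(close_job())"
```

```text
the job is handed in; nothing more can be done
None
```

The drift is fully home in the jig, and I let go and handed the job in at about 21.7 s of the 51 s allowed.

- **Insertion:** I lifted the drift from its holder and lowered it through the stop into the base hole. The taper drew the stop into line, which put about 8–9 N of side load on the tool.
- **Pressing home:** The drift stopped dead with its tip about 3 mm above the worktop. The final push read 13–14.5 N, or about 15–16 N allowing for the weight of the drift. The highest force I read at any point was 14.5 N, well under 30 N. These are readings at the end of each step, so brief peaks in between would not show.
- **Last checks:** With the gripper about 14 cm clear, the collar sits concentric on the brass bush. The handle matches its predicted seated position to within about 1 pixel, which leaves up to about 1° of lean that I can't rule out.
- **Bystanders:** The two drift look-alikes, one red and one larger orange, stood on their tips at the start and were lying down when I first looked again. I read no contact force then and didn't touch them, so I believe they toppled by themselves. They and everything else were left alone.

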